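# Gauge a press roller and hang it up

### The job

Check the press roller standing in the bench caliper: slide the jaw gently shut until the roller is nipped between both jaws, hold it so for a moment, then open the jaw again until it stands at least 10 mm clear of the roller and leave it open. Then lift the roller out and hang it by its handle bar on the rack's hook, under the shelf, hanging upright and still. Leave the other things on the table where they are.

Things in the scene. Friction and masses are not known exactly. Their poses are not given: they have to be found in the camera images.
- caliper: Bench caliper fixed to the table: grey bed 160 mm (x) by 310 mm (y, from -80 to +230), top 20 mm above the table. Origin on the table, below the place where the roller stands. The fixed jaw is at its -y end; the sliding jaw moves along its y.
- fixed_jaw: The caliper's fixed jaw: steel block 50 mm wide (x), 24 mm thick, 20 to 90 mm above the table. Origin on the table below its face, which looks to the caliper's +y and lies 36 mm from the caliper's origin.
- jaw_slide (a joint): Sliding jaw, m: gap between the jaw faces is 50 mm + this value; grows as it opens (caliper's +y), 0 to 0.065. Slides stiffly (1.5 N), stays where left. Its face, 40 mm wide, is sprung: it gives up to 12 mm at 1 N per mm, so nipping the 64 mm roller with 7 to 11 N brings this value to 0.007 to 0.003. Over 20 N on the roller is too much.
- jaw_tab (a point): Middle of the grip tab, an upright plate on the sliding jaw's carriage: 30 mm along the caliper's x, 14 mm along its y, from 58 to 103 mm above the table (carriage below it 60 x 55 mm). The point is 85 mm above the table and 85 mm outwards (+y) of the jaw's unpressed face.
- jaw_face: Sprung steel face plate of the sliding jaw, 40 mm wide (x), 10 mm thick, 25 to 75 mm above the table. Origin on the table below its front, which looks to the caliper's -y.
- roller: Press roller in its carrying frame, loose, about 0.45 kg, standing on the caliper bed between the jaws: black roller 64 mm thick, 112 mm long along its own x, axis 36 mm above the feet, between two aluminium side plates (136 mm over both; 62 mm broad up to 60 mm high, 20 mm broad above) that carry the handle bar. Origin between the feet, z up.
- roller_bar (a point): Middle of the frame's straight round steel handle bar: 12 mm thick, along the roller's x, 124 mm clear between the side plates, 145 mm above the feet; 71 mm free space between it and the top of the roller below.
- rack: Dark steel rack fixed to the table. Origin on the table below the hook seat; x points into the rack. Uprights at y = +-160, x = 47 to 77 mm; cross rail at x = 45 to 65 mm, its top 50 mm below the hook seat; a plywood shelf 370 mm long at x = 25 to 105 mm, underside 180 mm above the hook seat: the hook is reached only with the tool leaning back, away from the shelf.
- hook_seat (a point): The rack's hook, a flat steel strip 24 mm wide that rises from the rail, juts towards -x and ends in a turned-up lip. The point is where the handle bar's centre lies when hung: 195 mm above the table, 6 mm above the strip. Flat from x = -32 to +42 mm; lip at x = -35 to -48 mm, topping out 14 mm above this point. Axes as the rack's; a hung bar lies along y.
- screwdriver: screwdriver lying on the table, loose
- wrench: open-ended wrench lying on the table, loose
- hammer: hammer lying on the table, loose
- tape: black roll of tape, ring 70 mm across, 30 mm high, loose; origin under its centre
- can: plain metal can standing, 60 mm across, 110 mm high, loose; origin under its centre
- heat_gun: black and steel hot-air tool lying along its x, 240 mm long, 50 mm high, loose; origin under it
Mind the look-alikes: they are no part of the job. What is shaped like the roller but pink or yellow is not meant.

How it is judged:
By the outcome, as a careful person would: the job done as asked, in the order asked, and still so for the second after the job is handed in, with the robot touching nothing.
It also fails if it takes over 61 s, if anything falls off the work surface, if the arm or the gripper's body presses on something with over 40 N, if the wrist force passes 120 N, or if a joint passes its speed limit or range.

### The arm

A 7-joint arm with a two-finger parallel gripper is mounted at the origin on the work surface. World frame = base frame: x ahead of the robot, y to its left, z up, the work surface at z = 0. Lengths are in m, angles in rad, forces in N, time in s.
With the tool pointing down it reaches from about 0.4 to 0.9 m from the base axis. Payload 5.6 kg.
Tool frame: the origin (TCP) lies at the very end of the fingers, on their centre line; the grasp point (between the pads) lies 19 mm behind it (r.grip_depth is the distance from the TCP to the grasp point, in m); z points along the fingers, y is the line along which they close (so a half turn about z gives the same grasp; the last joint's range is limited). The gripper opens to 92 mm and grips with 3 to 60 N. Pads are 20 mm wide; open, the fingers measure 128 mm over their backs; the gripper's body (75 mm by 189 mm) begins 69 mm behind the grasp point.
Start: joints at [-1.173, 0.468, -0.012, 1.603, 0.006, 1.071, -0.056], TCP at [0.277, 0.588, 0.215] pointing down, gripper open.
Joint ranges: [-2.53, 2.53], [-0.31, 2.02], [-1.57, 1.55], [0.28, 2.44], [-1.29, 4.43], [0.15, 1.84], [-2.92, 2.92]. Speed limits (rad/s): [2.57, 2.57, 3.14, 3.14, 3.14, 3.14, 3.14].

### API

Orientations are given as a rotation vector (axis times angle).
In Python, from plant import r gives the robot as it stands. The module is installed in compiled form; this text tells all that it offers.
- The arm moves only by the tool carry_out, never from a script. Its argument "motion" is a list of rows, each a list of 3 entries, a list of its own where there are three numbers: the turn, a rotation vector about the tool's x, y, z in degrees, then the shift along the tool's x, y, z in mm, then the finger opening in mm, from 0 to 91.9. A call has 1 to 12 rows; each row is the pose to reach, as a shift and turn from the pose commanded when the call began, along the tool's axes at that moment; what a row does not reach only later rows make up. A row lasts 1/10 s, in which the tool goes at most 50 mm and 8.59 degrees, less where a joint would pass 70% of its speed; a pose out of reach is approached as far as the arm can. A call with a gripper value outside its range is refused whole. The fingers move at their own pace and stop on an object; "grip_force" is the grip in N (left out, the last holds). Time passes only in rows, so rows that repeat a pose let the fingers close. It gives the time, the measured TCP pose, the force, the opening and the grip force at its end, in the units of the state.
- r.sense(): the state, without advancing time (a new reading comes with each control period).
- r.capture(name): name is "scene" or "top" or "wrist"; returns (picture, depth): 420x560x3 uint8, red, green, blue; 420x560 float32, m along the optical axis (not along the pixel's ray), 0 where there is no reading.
- r.calibration(name): a dict with "intrinsics" (3x3 intrinsics, pixels), "dist_coeffs" ([k1, k2, p1, p2, k3] as OpenCV has them; the pictures are not rectified), "T" (4x4, takes a point from camera to world coordinates); the wrist camera has in their place "tool_from_camera" (4x4, takes a point from camera to tool coordinates, whose origin is the TCP and whose axes are the flange's). Camera axes: x right, y up, looking along -z (the intrinsics and any distortion apply to the point x, -y, -z); pixel columns grow to the right and rows downward; lengths in m; the calibration is good to about 2 mm. A picture is of the moment at which its call begins: read the wrist's pose just before it. calibration takes no time and is no camera call.
- r.hand_in(): hands the job in; it is judged then, once.
The state is a dict: "clock": time; "qpos": joint angles; "qvel": joint speeds; "joint_torque": joint torques, N m; "tcp_pos": TCP position; "tool_rot": TCP orientation; "contact_force": force on the tool from outside, world axes, zero at the start; "torque": the same for the moment, N m; "width": finger opening in m; "gripper_force": force on a finger pad.
Only numpy, scipy, OpenCV 4.12 (cv2) and the standard library are available. Lean on these libraries where they do the work, as an engineer would, in place of code of your own. Each camera call takes 0.05 s, during which the arm holds its last target. There are 200 camera calls.

## Working session

There is one attempt and no reset: what is moved stays moved. The work goes in short steps, Python scripts to look and compute and a tool call to move; the robot and the scene stay as the last step left them, time stands still between calls to the robot, and variables do not carry over. Pictures are saved under pics/ and viewed, at most 12 in all, crops included, and the job is handed in when it is done.

Besides the shell and the picture viewer there is one more tool, called after ">>>" as name(argument=value, ...) on one line, values as JSON. carry_out: Moves the arm, as the interface text tells. Its arguments: {"type":"object","properties":{"motion":{"type":"array","items":{"type":"array"}},"grip_force":{"type":"number"}},"required":["motion"]}

```bash
mkdir -p pics; cat > h.py <<'E'
import numpy as np,cv2
from scipy.spatial.transform import Rotation as R
from plant import r
def cap(n):
    s=r.sense(); im,d=r.capture(n); c=r.calibration(n)
    if n=='wrist':
        T=np.eye(4);T[:3,:3]=R.from_rotvec(s['tool_rot']).as_matrix();T[:3,3]=s['tcp_pos'];T=T@c['tool_from_camera']
    else: T=np.array(c['T'])
    return im,d,np.array(c['intrinsics']),np.array(c['dist_coeffs']),T
def cloud(im,d,K,D,T):
    h,w=d.shape;v,u=np.mgrid[:h,:w]
    p=cv2.undistortPoints(np.stack([u,v],-1).reshape(-1,1,2).astype(np.float64),K,D).reshape(h,w,2)
    P=np.stack([p[...,0]*d,-p[...,1]*d,-d],-1)
    return P@T[:3,:3].T+T[:3,3]
def save(n,im): cv2.imwrite('pics/'+n+'.png',im[...,::-1])
E
python3 - <<'E'
from h import *
for n in('scene','top'):
    c=cap(n);save(n+'1',c[0]);np.savez('/tmp/'+n,im=c[0],d=c[1],P=cloud(*c))
    print(n,c[4].round(3).tolist())
s=r.sense();print(s)
E
```

```text
scene [[0.966, 0.221, -0.135, 0.292], [-0.259, 0.813, -0.522, -0.779], [-0.006, 0.539, 0.842, 1.383], [0.0, 0.0, 0.0, 1.0]]
top [[-0.029, 0.993, -0.115, 0.306], [-1.0, -0.028, 0.006, -0.005], [0.003, 0.115, 0.993, 1.852], [0.0, 0.0, 0.0, 1.0]]
{'clock': 0.1, 'qpos': array([-1.17301073,  0.46831286, -0.01158669,  1.60353036,  0.00599375,
        1.07140294, -0.05631678]), 'qvel': array([ 0.00047879, -0.00273396,  0.0019166 , -0.0019271 , -0.00085773,
        0.00119505,  0.00031361]), 'joint_torque': array([ 4.06459822e-04, -5.21646631e+01, -1.29300653e-02, -2.44368106e+01,
       -5.68120298e-02,  1.40540086e-02,  8.44921760e-05]), 'tcp_pos': array([0.2771653 , 0.58735921, 0.21372067]), 'tool_rot': array([-6.86891790e-01, -3.06533590e+00,  2.51568865e-03]), 'contact_force': array([ 0.49791565, -0.46271131,  0.42265282]), 'torque': array([ 0.03752547, -0.00346079,  0.00311435]), 'gripper_force': 0.0, 'width': 0.0917405443259944}
```

View pics/scene1.png

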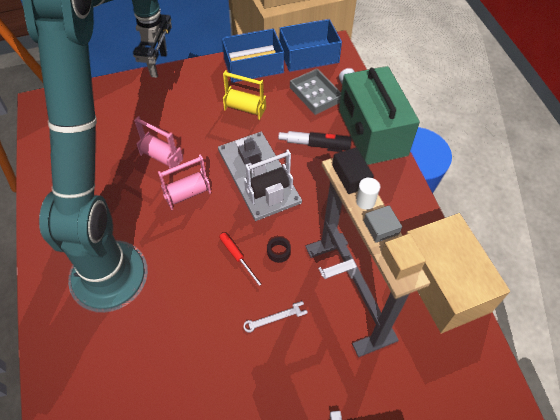

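View pics/top1.png

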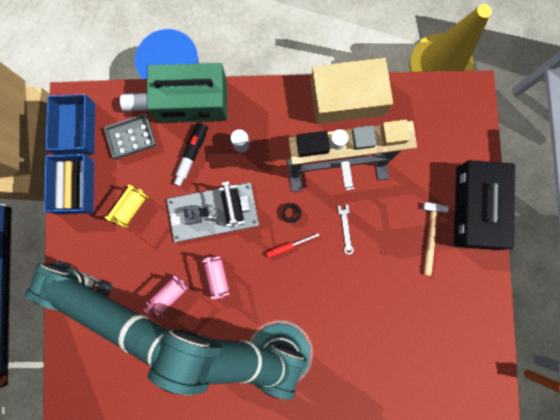

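The scene view shows the caliper at (262,175), with the roller (black, grey frame) at (270,180) and the jaw tab at (250,150). The rack is on the right, with its hook at (338,270). In the top view the caliper is at (212,212), the roller at (232,203), the tab at about (190,213) and the hook at (347,178). The pink and yellow look-alikes stand apart from these.

```bash
python3 - <<'E'
from h import *
for n,box in(('top',(155,270,175,250)),('scene',(210,310,125,225))):
    z=np.load('/tmp/%s.npz'%n);P=z['P'];d=z['d'];im=z['im'].astype(int)
    u0,u1,v0,v1=box
    Q=P[v0:v1,u0:u1].reshape(-1,3);I=im[v0:v1,u0:u1].reshape(-1,3);ok=d[v0:v1,u0:u1].ravel()>0
    red=I[:,0]>I[:,1]+40
    print(n,'table z',np.median(Q[ok&red&(Q[:,2]<.02)][:,2]))
    m=ok&~red&(abs(Q[:,2]-.02)<.006)
    B=Q[m]; (c,s,a)=cv2.minAreaRect((B[:,:2]*1000).astype(np.float32)); print('bed',m.sum(),c,s,a,cv2.boxPoints((c,s,a)).round(0).tolist())
    for lo,hi in((.05,.075),(.075,.088),(.088,.098),(.098,.108),(.14,.156),(.156,.19)):
        k=ok&~red&(Q[:,2]>lo)&(Q[:,2]<hi);q=Q[k]*1000
        if len(q)>4: print(lo,hi,len(q),q.mean(0).round(1),cv2.minAreaRect(q[:,:2].astype(np.float32)))
# rack
for n in('top','scene'):
    z=np.load('/tmp/%s.npz'%n);P=z['P'];d=z['d']
    u0,u1,v0,v1=(270,425,115,200) if n=='top' else (300,440,150,360)
    Q=P[v0:v1,u0:u1].reshape(-1,3)[d[v0:v1,u0:u1].ravel()>0]*1000
    for lo,hi in((130,155),(180,195),(195,215),(375,380),(380,397)):
        q=Q[(Q[:,2]>lo)&(Q[:,2]<hi)]
        if len(q)>4: print(n,lo,hi,len(q),q.mean(0).round(1),cv2.minAreaRect(q[:,:2].astype(np.float32)))
E
```

```text
top table z -0.00019627990775339388
bed 1982 (542.58984375, 233.58863830566406) (221.88348388671875, 307.5614013671875) 9.384480476379395 [[408.0, 367.0], [458.0, 64.0], [677.0, 100.0], [627.0, 403.0]]
0.05 0.075 494 [509.7 230.5  62. ] ((513.464599609375, 208.84494018554688), (137.37210083007812, 228.25794982910156), 9.516313552856445)
0.075 0.088 366 [527.9 151.2  81.8] ((535.6151123046875, 189.81500244140625), (194.2450714111328, 144.67593383789062), 77.40917205810547)
0.088 0.098 138 [527.5 142.9  91.3] ((532.8931884765625, 194.29666137695312), (203.726806640625, 126.48285675048828), 79.47964477539062)
0.098 0.108 30 [504.4 255.5 102. ] ((498.8885803222656, 193.927490234375), (116.22953796386719, 195.92474365234375), 25.0850887298584)
0.14 0.156 7 [515.6 151.3 148.4] ((525.5769653320312, 155.05789184570312), (134.84426879882812, 18.012657165527344), 8.987042427062988)
0.156 0.19 159 [526.6 154.4 169.5] ((527.2900390625, 153.95240783691406), (136.47193908691406, 18.460617065429688), 10.63833999633789)
scene table z -0.0002966383074672896
bed 1964 (568.8204345703125, 238.4268493652
[... 1658 characters left out ...]
 2077 [ 768.2 -230.9  140.8] ((737.8928833007812, -261.3206787109375), (319.7405700683594, 318.07708740234375), 74.56617736816406)
scene 180 195 391 [ 614.1 -236.   187.6] ((615.55322265625, -237.28567504882812), (116.59668731689453, 346.7942810058594), 5.584568977355957)
scene 195 215 151 [ 634.7 -233.8  204.9] ((613.1430053710938, -239.08609008789062), (124.03124237060547, 344.3741149902344), 6.100780010223389)
scene 375 380 131 [ 635.4 -281.6  377.9] ((625.9912109375, -245.37657165527344), (77.8958740234375, 375.276611328125), 18.236255645751953)
scene 380 397 2325 [ 649.6 -275.3  389.1] ((661.5350341796875, -231.83518981933594), (83.02521514892578, 372.5598449707031), 6.2815093994140625)
```

```bash
python3 - <<'E'
from h import *
# bed edges: connected mask; long edges direction via -x edge line fit (both views)
for n,box in(('top',(155,270,175,250)),('scene',(210,310,125,225))):
    z=np.load('/tmp/%s.npz'%n);P=z['P']*1000;im=z['im'].astype(int)
    u0,u1,v0,v1=box
    M=np.zeros(im.shape[:2],np.uint8);M[v0:v1,u0:u1]=1
    M&=((im[...,0]<im[...,1]+40)&(abs(P[...,2]-20)<5)&(z['d']>0)).astype(np.uint8)
    k,l,st,ce=cv2.connectedComponentsWithStats(M)
    q=np.concatenate([P[l==i] for i in range(1,k) if st[i,4]>60]);rc=cv2.minAreaRect(q[:,:2].astype(np.float32));print(n,k,rc)
    yaw=np.radians(9.6);ex=np.array([np.cos(yaw),np.sin(yaw)]);ey=np.array([-ex[1],ex[0]])
    Q=P[v0:v1,u0:u1].reshape(-1,3);I=im[v0:v1,u0:u1].reshape(-1,3)
    o=np.array([525,155]);x=(Q[:,:2]-o)@ex;y=(Q[:,:2]-o)@ey
    b=q[:,:2]-o;print('bed x',np.percentile(b@ex,[.5,2,98,99.5]).round(1),'y',np.percentile(b@ey,[.5,2,98,99.5]).round(1))
    for nm,k in(('tab',(Q[:,2]>97)&(Q[:,2]<109)&(abs(x)<25)&(y>60)&(y<190)),('fixed',(Q[:,2]>84)&(Q[:,2]<95)&(abs(x)<40)&(y>-75)&(y<-30)),('carr',(Q[:,2]>48)&(Q[:,2]<62)&(abs(x)<40)&(y>50)&(y<200)),('bar',(Q[:,2]>158)&(abs(x)<90)&(abs(y)<40)),('face',(Q[:,2]>66)&(Q[:,2]<80)&(abs(x)<30)&(y>33)&(y<70))):
        if k.sum(): print(nm,k.sum(),'x',np.percentile(x[k],[2,50,98]).round(1),'y',np.percentile(y[k],[2,50,98]).round(1),'z',np.percentile(Q[k,2],[50,98]).round(1))
        if nm=='bar': c=Q[k];kk=abs(x[k])<55;print(' baryaw',np.degrees(np.polyfit(c[kk,0],c[kk,1],1)[0]))
    # rack
    u0,u1,v0,v1=(270,425,115,200) if n=='top' else (300,440,150,360)
    Q=P[v0:v1,u0:u1].reshape(-1,3)
    yaw=np.radians(6.1);ex=np.array([np.cos(yaw),np.sin(yaw)]);ey=np.array([-ex[1],ex[0]])
    o=np.array([600,-240]);x=(Q[:,:2]-o)@ex;y=(Q[:,:2]-o)@ey
    for nm,k in(('strip',(abs(Q[:,2]-189)<7)&(abs(y)<60)&(x<80)),('lip',(abs(Q[:,2]-206)<9)&(abs(y)<60)&(x<20)),('shelf',(Q[:,2]>380)&(Q[:,2]<400))):
        if k.sum(): print(nm,k.sum(),'x',np.percentile(x[k],[2,50,98]).round(1),'y',np.percentile(y[k],[2,50,98]).round(1),'z',np.percentile(Q[k,2],[50,98]).round(1))
for n,b in(('top',(150,270,170,255)),('scene',(200,380,120,290))):
    im=np.load('/tmp/%s.npz'%n)['im'];save('c'+n,cv2.resize(im[b[2]:b[3],b[0]:b[1]],None,fx=4,fy=4,interpolation=2)[:600,:800])
E
```

```text
top 9 ((512.4659423828125, 228.6100616455078), (160.81846618652344, 307.5614013671875), 9.384480476379395)
bed x [-79.6 -77.9  77.9  79.3] y [-77.8 -74.7 223.5 226.9]
tab 24 x [-12.6  -0.1  13.2] y [138.5 143.  149.1] z [101.7 107.3]
fixed 80 x [-24.1   0.9  24.1] y [-58.7 -47.7 -36. ] z [89.4 94.3]
carr 237 x [-28.4  -1.8  29.1] y [ 61.1 130.7 168.2] z [56.4 61.6]
bar 160 x [-65.    1.7  68.3] y [-8.4 -0.9  6. ] z [169.4 178.5]
 baryaw 10.072300749408576
face 27 x [-19.1  -0.7  20. ] y [60.9 65.  69.6] z [72.9 78.4]
strip 175 x [-33.4   6.9  46.3] y [-10.7   1.1  13.3] z [189.1 195.3]
lip 22 x [-46.5 -42.1  -2.7] y [-10.    3.2  12.8] z [206.6 212.7]
shelf 1488 x [ 25.3  41.1 103.4] y [-182.8    6.4  183. ] z [390.1 397.7]
scene 13 ((509.75396728515625, 227.3206787109375), (161.04237365722656, 314.1568908691406), 9.6632661819458)
bed x [-82.8 -81.6  73.1  75.8] y [-81.4 -78.8 225.  228.4]
tab 43 x [-18.2  -6.   11.5] y [135.7 142.9 155.6] z [102.3 106.8]
fixed 121 x [-27.2  -4.   20.6] y [-60.9 -49.2 -35.5] z [88.9 94.3]
carr 295 x [-32.5  -5.2  25.8] y [ 59.7 125.  171. ] z [57.4 61.9]
bar 214 x [-68.3  -2.   65.9] y [-10.7  -2.9   7.8] z [168.6 174.5]
 baryaw 10.168951151639686
face 8 x [-21.3 -13.4  10.8] y [58.  59.3 61.1] z [68.5 72.1]
strip 305 x [-37.    3.7  44.1] y [-11.7  -0.3  11.9] z [187.7 192.9]
lip 27 x [-48.6 -45.4 -41.9] y [-11.7  -1.8  11.1] z [206.  210.9]
shelf 2406 x [ 22.5  37.8 100.4] y [-183.  -57.  175.] z [389.3 398.3]
```

View pics/cscene.png

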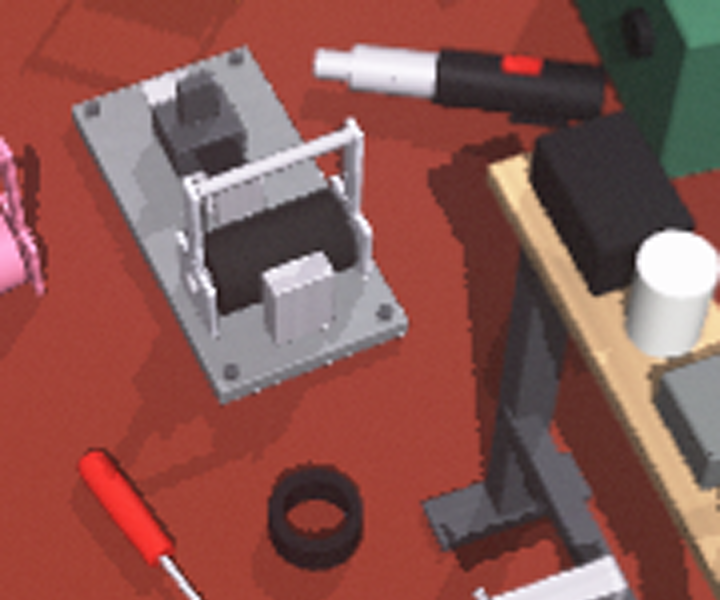

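The crop shows the roller standing between the jaws at (280,235) and the dark tab at (200,95). The fixed jaw is at (298,300), and the heat gun is behind at (460,85).

```bash
cat >> h.py <<'E'
C=np.array([.5232,.1537]);cy=9.6
def frame(yaw): a=np.radians(yaw);return np.array([[np.cos(a),-np.sin(a)],[np.sin(a),np.cos(a)]])
def cal(x,y,z): return np.r_[C+frame(cy)@[x/1000,y/1000],z/1000]
H=np.array([.600,-.240]);hy=6.1
def rk(x,y,z): return np.r_[H+frame(hy)@[x/1000,y/1000],z/1000]
def down(xyaw): # tool down, tool x at yaw
    return R.from_euler('z',xyaw,degrees=True)*R.from_euler('x',180,degrees=True)
def rel(pos,rot,s=None):
    s=s or r.sense();R0=R.from_rotvec(s['tool_rot'])
    print('turn',np.degrees((R0.inv()*rot).as_rotvec()).round(1).tolist(),'shift',(R0.inv().apply(pos-s['tcp_pos'])*1000).round(1).tolist())
def st():
    s=r.sense();print('t',s['clock'],'q',s['qpos'].round(2),'p',(s['tcp_pos']*1000).round(1),'F',s['contact_force'].round(1),'w',round(s['width']*1000,1),'g',round(s['gripper_force'],1));return s
E
python3 -c "
from h import *
rel(cal(0,143,200),down(99.6))"
```

```text
turn [-0.1, 0.1, 55.1] shift [-325.8, -169.8, 14.0]
```

>>> carry_out(motion=[[[0, 0, 55], [-326, -170, 14], 90], [[0, 0, 55], [-326, -170, 14], 90], [[0, 0, 55], [-326, -170, 14], 90], [[0, 0, 55], [-326, -170, 14], 90], [[0, 0, 55], [-326, -170, 14], 90], [[0, 0, 55], [-326, -170, 14], 90], [[0, 0, 55], [-326, -170, 14], 90], [[0, 0, 55], [-326, -170, 14], 90], [[0, 0, 55], [-326, -170, 14], 90], [[0, 0, 55], [-326, -170, 14], 90], [[0, 0, 55], [-326, -170, 14], 90]])

```text
clock: 1.2
tcp_pos: [0.4983, 0.297, 0.2004]
tool_rot: [-2.02, -2.404, 0.0]
contact_force: [-1.1, 0.2, 0.3]
width: 0.0901
gripper_force: 0.0
```

```bash
python3 - <<'E'
from h import *
st();c=cap('wrist');save('w1',c[0]);P=cloud(*c);np.savez('/tmp/w1',im=c[0],d=c[1],P=P)
rel(cal(0,143,70),down(99.6))
Q=P.reshape(-1,3)*1000;d=c[1].ravel()
q=(Q[:,:2]/1000-C)@frame(cy)*1000
def rep(nm,x0,x1,y0,y1,z0,z1):
    k=(d>0)&(q[:,0]>x0)&(q[:,0]<x1)&(q[:,1]>y0)&(q[:,1]<y1)&(Q[:,2]>z0)&(Q[:,2]<z1)
    if k.sum()>5: print(nm,k.sum(),np.percentile(q[k],[1,50,99],axis=0).round(1).tolist(),np.median(Q[k,2]).round(1))
rep('tab',-30,30,110,175,97,109);rep('fix',-40,40,-75,-25,84,95);rep('face',-30,30,35,80,68,80);rep('bar',-90,90,-40,40,158,185);rep('bed',-120,120,-110,270,15,25);rep('car',-45,45,60,200,52,63)
E
```

```text
t 1.2 q [-0.82  0.37  0.29  1.81 -0.12  0.98 -0.31] p [498.3 297.  200.4] F [-1.1  0.2  0.3] w 90.1 g 0.0
turn [-0.0, -0.0, 0.3] shift [-2.5, 0.7, 130.4]
tab 540 [[-14.4, 140.2], [-0.4, 147.2], [14.4, 153.2]] 101.7
fix 578 [[-25.4, -57.9], [-0.1, -48.4], [24.1, -39.2]] 88.7
face 423 [[-20.3, 61.7], [-0.8, 67.9], [18.8, 71.6]] 73.6
bar 2829 [[-65.5, -5.1], [-0.4, 5.0], [67.9, 11.0]] 167.7
bed 20147 [[-78.9, 18.0], [-1.5, 149.6], [78.2, 230.7]] 19.0
car 3425 [[-29.5, 70.6], [-0.5, 138.5], [29.0, 173.5]] 57.1
```

>>> carry_out(motion=[[[0, 0, 0], [1, 0, 45], 90], [[0, 0, 0], [1, 0, 90], 90], [[0, 0, 0], [1, 0, 120], 90], [[0, 0, 0], [1, 0, 130], 90], [[0, 0, 0], [1, 0, 130], 20], [[0, 0, 0], [1, 0, 130], 20], [[0, 0, 0], [1, 0, 130], 20], [[0, 0, 0], [1, 0, 130], 20], [[0, 0, 0], [1, 0, 130], 20], [[0, 0, 0], [1, 0, 130], 20], [[0, 0, 0], [1, 0, 130], 20]], grip_force=45)

```text
clock: 2.35
tcp_pos: [0.4996, 0.2961, 0.0709]
tool_rot: [2.025, 2.402, 0.001]
contact_force: [0.8, 1.0, 0.1]
width: 0.0362
gripper_force: 0.0
```

```bash
python3 - <<'E'
from h import *
s=st();print((s['tcp_pos'][:2]-C)@frame(cy)*1000)
E
```

```text
t 2.35 q [-0.78  0.54  0.25  1.89 -0.19  0.73 -0.26] p [499.6 296.1  70.9] F [0.8 1.  0.1] w 36.2 g 0.0
[  0.47215349 144.29607277]
```

>>> carry_out(motion=[[[0, 0, 0], [0, 0, 0], 20], [[0, 0, 0], [0, 0, 0], 20], [[0, 0, 0], [0, 0, 0], 20], [[0, 0, 0], [-2, 0, 0], 20], [[0, 0, 0], [-5, 0, 0], 20], [[0, 0, 0], [-8, 0, 0], 20], [[0, 0, 0], [-11, 0, 0], 20], [[0, 0, 0], [-14, 0, 0], 20], [[0, 0, 0], [-17, 0, 0], 20], [[0, 0, 0], [-19, 0, 0], 20], [[0, 0, 0], [-20, 0, 0], 20], [[0, 0, 0], [-20, 0, 0], 20]], grip_force=45)

```text
clock: 3.55
tcp_pos: [0.5033, 0.2759, 0.0707]
tool_rot: [2.025, 2.401, 0.001]
contact_force: [3.9, 1.3, -0.7]
width: 0.0295
gripper_force: 45.0
```

```bash
cat >> h.py <<'E'
def cf():
    s=st();print('cal',((s['tcp_pos'][:2]-C)@frame(cy)*1000).round(1),'Fcal',(s['contact_force'][:2]@frame(cy)).round(2))
E
python3 -c "
from h import *
cf()"
```

```text
t 3.55 q [-0.75  0.53  0.25  1.91 -0.19  0.72 -0.23] p [503.3 275.9  70.7] F [ 3.9  1.3 -0.7] w 29.5 g 45.0
cal [  0.8 123.8] Fcal [4.09 0.67]
```

>>> carry_out(motion=[[[0, 0, 0], [-2, 0, 0], 20], [[0, 0, 0], [-4, 0, 0], 20], [[0, 0, 0], [-6, 0, 0], 20], [[0, 0, 0], [-8, 0, 0], 20], [[0, 0, 0], [-8, 0, 0], 20], [[0, 0, 0], [-8, 0, 0], 20]])

```text
clock: 4.15
tcp_pos: [0.5046, 0.2679, 0.0707]
tool_rot: [2.025, 2.401, 0.0]
contact_force: [5.4, 0.7, -0.1]
width: 0.0294
gripper_force: 45.0
```

```bash
python3 - <<'E'
from h import *
cf();c=cap('wrist');save('w2',c[0]);P=cloud(*c);d=c[1].ravel()
Q=P.reshape(-1,3)*1000
q=(Q[:,:2]/1000-C)@frame(cy)*1000
def rep(nm,x0,x1,y0,y1,z0,z1):
    k=(d>0)&(q[:,0]>x0)&(q[:,0]<x1)&(q[:,1]>y0)&(q[:,1]<y1)&(Q[:,2]>z0)&(Q[:,2]<z1)
    if k.sum()>5: print(nm,k.sum(),np.percentile(q[k],[1,50,99],axis=0).round(1).tolist(),np.median(Q[k,2]).round(1))
rep('fix',-40,40,-75,-25,84,95);rep('face',-30,30,20,80,68,80);rep('bar',-90,90,-40,40,158,185);rep('tab',-20,20,60,175,97,109)
E
```

```text
t 4.15 q [-0.74  0.53  0.25  1.92 -0.19  0.72 -0.21] p [504.6 267.9  70.7] F [ 5.4  0.7 -0.1] w 29.4 g 45.0
cal [  0.8 115.7] Fcal [ 5.42 -0.21]
face 2565 [[-29.2, 20.2], [-0.3, 25.9], [29.2, 39.4]] 74.1
tab 2104 [[-19.2, 107.9], [0.0, 120.4], [19.1, 125.9]] 101.7
```

View pics/w2.png

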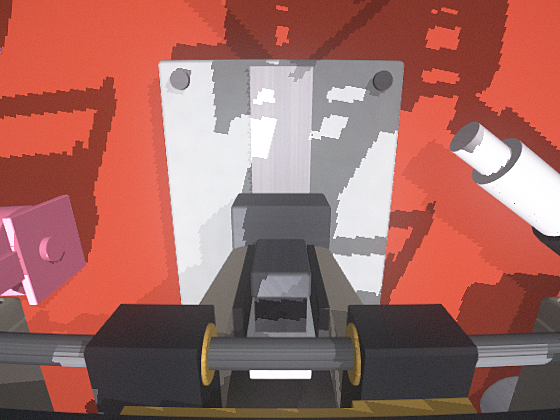

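The picture shows the tab held between the fingers at (280,290) and the carriage slid along, with the bed in view.

>>> carry_out(motion=[[[0, 0, 0], [-1, 1, 0], 20], [[0, 0, 0], [-2, 1, 0], 20], [[0, 0, 0], [-3, 1, 0], 20], [[0, 0, 0], [-4, 1, 0], 20], [[0, 0, 0], [-4, 1, 0], 20], [[0, 0, 0], [-4, 1, 0], 20]])

```text
clock: 4.8
tcp_pos: [0.5052, 0.2652, 0.0707]
tool_rot: [-2.023, -2.402, 0.0]
contact_force: [-2.2, 3.8, 5.8]
width: 0.0297
gripper_force: 45.0
```

```bash
python3 -c "
from h import *
cf()"
```

```text
t 4.8 q [-0.74  0.53  0.25  1.92 -0.19  0.72 -0.2 ] p [505.2 265.2  70.7] F [-2.2  3.8  5.8] w 29.7 g 45.0
cal [  0.8 113. ] Fcal [-1.52  4.13]
```

>>> carry_out(motion=[[[0, 0, 0], [-1, 0, 0], 20], [[0, 0, 0], [-2, 0, 0], 20], [[0, 0, 0], [-2, 0, 0], 20], [[0, 0, 0], [-2, 0, 0], 20]])

```text
clock: 5.2
tcp_pos: [0.5054, 0.2634, 0.0707]
tool_rot: [-2.023, -2.402, 0.0]
contact_force: [-1.6, 4.2, 5.2]
width: 0.0295
gripper_force: 45.0
```

```bash
python3 -c "
from h import *
cf()"
```

```text
t 5.2 q [-0.73  0.53  0.25  1.92 -0.19  0.72 -0.2 ] p [505.4 263.4  70.7] F [-1.6  4.2  5.2] w 29.5 g 45.0
cal [  0.8 111.2] Fcal [-0.86  4.41]
```

>>> carry_out(motion=[[[0, 0, 0], [-1, 0, 0], 20], [[0, 0, 0], [-2, 0, 0], 20], [[0, 0, 0], [-2, 0, 0], 20], [[0, 0, 0], [-2, 0, 0], 20]])

```text
clock: 5.6
tcp_pos: [0.5058, 0.2615, 0.0707]
tool_rot: [-2.023, -2.402, 0.0]
contact_force: [-2.2, 4.5, 5.8]
width: 0.0296
gripper_force: 45.0
```

```bash
python3 -c "
from h import *
cf()"
```

```text
t 5.6 q [-0.73  0.53  0.25  1.92 -0.19  0.72 -0.2 ] p [505.8 261.5  70.7] F [-2.2  4.5  5.8] w 29.6 g 45.0
cal [  0.8 109.2] Fcal [-1.38  4.83]
```

>>> carry_out(motion=[[[0, 0, 0], [-1, 0, 0], 20], [[0, 0, 0], [-2, 0, 0], 20], [[0, 0, 0], [-2, 0, 0], 20], [[0, 0, 0], [-2, 0, 0], 20]])

```text
clock: 6.0
tcp_pos: [0.506, 0.26, 0.0707]
tool_rot: [-2.023, -2.402, -0.0]
contact_force: [-1.7, 5.4, 4.9]
width: 0.0294
gripper_force: 45.0
```

```bash
python3 -c "
from h import *
cf()"
```

```text
t 6.0 q [-0.73  0.53  0.25  1.92 -0.19  0.72 -0.19] p [506.  260.   70.7] F [-1.7  5.4  4.9] w 29.4 g 45.0
cal [  0.8 107.7] Fcal [-0.75  5.62]
```

>>> carry_out(motion=[[[0, 0, 0], [-1, 0, 0], 20], [[0, 0, 0], [-2, 0, 0], 20], [[0, 0, 0], [-2, 0, 0], 20], [[0, 0, 0], [-2, 0, 0], 20]])

```text
clock: 6.4
tcp_pos: [0.5062, 0.2587, 0.0707]
tool_rot: [-2.022, -2.402, -0.001]
contact_force: [-1.9, 6.8, 3.8]
width: 0.0294
gripper_force: 45.0
```

```bash
python3 -c "
from h import *
cf()"
```

```text
t 6.4 q [-0.72  0.53  0.25  1.92 -0.19  0.72 -0.19] p [506.2 258.7  70.7] F [-1.9  6.8  3.8] w 29.4 g 45.0
cal [  0.8 106.4] Fcal [-0.74  7.07]
```

>>> carry_out(motion=[[[0, 0, 0], [-1, 0, 0], 20], [[0, 0, 0], [-2, 0, 0], 20], [[0, 0, 0], [-2, 0, 0], 20], [[0, 0, 0], [-2, 0, 0], 20]])

```text
clock: 6.8
tcp_pos: [0.5064, 0.2573, 0.0707]
tool_rot: [-2.021, -2.402, -0.002]
contact_force: [-2.2, 8.2, 4.4]
width: 0.03
gripper_force: 45.0
```

```bash
python3 - <<'E'
from h import *
cf()
for n in('top','scene'):
    c=cap(n);P=cloud(*c);d=c[1].ravel();Q=P.reshape(-1,3)*1000;save(n+'2',c[0])
    q=(Q[:,:2]/1000-C)@frame(cy)*1000
    def rep(nm,x0,x1,y0,y1,z0,z1):
        k=(d>0)&(q[:,0]>x0)&(q[:,0]<x1)&(q[:,1]>y0)&(q[:,1]<y1)&(Q[:,2]>z0)&(Q[:,2]<z1)
        if k.sum()>5: print(n,nm,k.sum(),np.percentile(q[k],[1,50,99],axis=0).round(1).tolist(),np.median(Q[k,2]).round(1))
    rep('fix',-40,40,-75,-25,84,95);rep('bar',-90,90,-40,40,158,185);rep('face',-35,35,15,45,70,80);rep('car',-45,45,30,160,53,62)
im=c[0];save('c3',cv2.resize(im[125:225,200:320],None,fx=6,fy=6,interpolation=2)[:600])
E
```

```text
t 6.8 q [-0.72  0.52  0.25  1.92 -0.19  0.72 -0.19] p [506.4 257.3  70.7] F [-2.2  8.2  4.4] w 30.0 g 45.0
cal [  0.8 105. ] Fcal [-0.83  8.46]
top fix 80 [[-22.6, -58.1], [2.8, -46.2], [26.0, -32.7]] 89.0
top bar 160 [[-64.3, -9.9], [3.1, -2.5], [70.6, 6.9]] 169.8
top face 59 [[-34.0, 16.5], [1.2, 25.0], [33.0, 39.2]] 75.5
top car 85 [[-20.7, 30.7], [3.1, 70.0], [31.0, 89.6]] 57.6
scene fix 119 [[-25.2, -60.4], [-1.4, -48.5], [24.6, -29.3]] 89.1
scene bar 213 [[-66.8, -13.1], [-2.1, -4.9], [67.3, 5.6]] 168.7
scene face 54 [[-30.6, 17.1], [-1.4, 29.6], [32.5, 40.4]] 74.3
scene car 142 [[-30.3, 44.4], [-2.2, 91.8], [29.3, 128.7]] 58.0
```

View pics/c3.png

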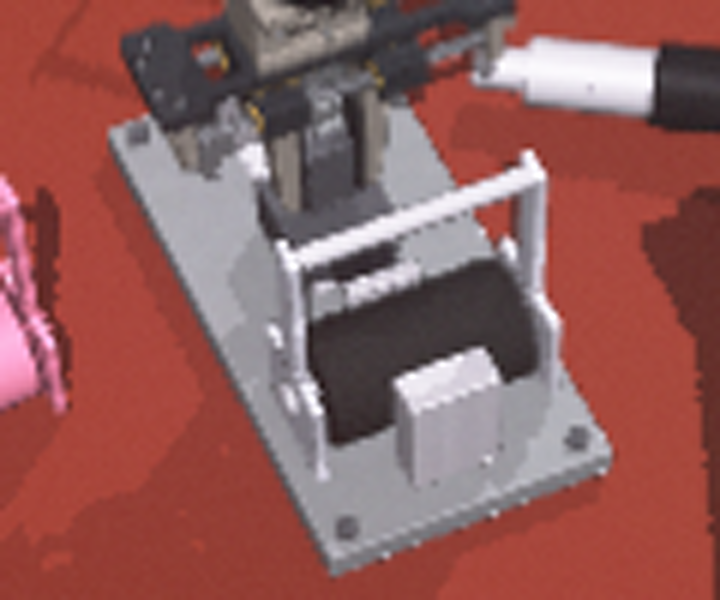

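The crop shows the roller touching the fixed jaw at (450,410), with the sprung face against its back at (380,285). The force now climbs by 1 N per mm, so the roller is nipped with roughly 6.5 to 7 N. I'll go a little further and hold.

>>> carry_out(motion=[[[0, 0, 0], [-1, 0, 0], 20], [[0, 0, 0], [-2, 0, 0], 20], [[0, 0, 0], [-3, 0, 0], 20], [[0, 0, 0], [-3, 0, 0], 20], [[0, 0, 0], [-3, 0, 0], 20], [[0, 0, 0], [-3, 0, 0], 20]])

```text
clock: 7.5
tcp_pos: [0.5068, 0.2554, 0.0707]
tool_rot: [-2.02, -2.402, -0.003]
contact_force: [-2.3, 10.9, 3.5]
width: 0.0299
gripper_force: 45.0
```

```bash
python3 -c "
from h import *
cf()"
```

```text
t 7.5 q [-0.72  0.52  0.25  1.93 -0.19  0.71 -0.18] p [506.8 255.4  70.7] F [-2.3 10.9  3.5] w 29.9 g 45.0
cal [  0.8 103. ] Fcal [-0.46 11.14]
```

>>> carry_out(motion=[[[0, 0, 0], [0, 0, 0], 20], [[0, 0, 0], [0, 0, 0], 20], [[0, 0, 0], [0, 0, 0], 20], [[0, 0, 0], [0, 0, 0], 20], [[0, 0, 0], [0, 0, 0], 20], [[0, 0, 0], [0, 0, 0], 20], [[0, 0, 0], [0, 0, 0], 20], [[0, 0, 0], [0, 0, 0], 20], [[0, 0, 0], [0, 0, 0], 20], [[0, 0, 0], [0, 0, 0], 20]])

```text
clock: 8.5
tcp_pos: [0.5068, 0.2554, 0.0707]
tool_rot: [-2.02, -2.402, -0.003]
contact_force: [-1.9, 11.3, 2.5]
width: 0.0301
gripper_force: 45.0
```

```bash
python3 -c "
from h import *
cf()"
```

```text
t 8.5 q [-0.72  0.52  0.25  1.93 -0.19  0.71 -0.18] p [506.8 255.4  70.7] F [-1.9 11.3  2.5] w 30.1 g 45.0
cal [  0.8 103. ] Fcal [ 0.02 11.47]
```

>>> carry_out(motion=[[[0, 0, 0], [1, 0, 0], 20], [[0, 0, 0], [3, 0, 0], 20], [[0, 0, 0], [6, 0, 0], 20], [[0, 0, 0], [10, 0, 0], 20], [[0, 0, 0], [15, 0, 0], 20], [[0, 0, 0], [20, 0, 0], 20], [[0, 0, 0], [25, 0, 0], 20], [[0, 0, 0], [30, 0, 0], 20], [[0, 0, 0], [35, 0, 0], 20], [[0, 0, 0], [40, 0, 0], 20], [[0, 0, 0], [45, 0, 0], 20], [[0, 0, 0], [45, 0, 0], 20]])

```text
clock: 9.7
tcp_pos: [0.5, 0.2955, 0.0707]
tool_rot: [-2.025, -2.402, 0.003]
contact_force: [-2.7, 0.7, 6.4]
width: 0.0296
gripper_force: 45.0
```

>>> carry_out(motion=[[[0, 0, 0], [0, 0, 0], 20], [[0, 0, 0], [0, 0, 0], 60], [[0, 0, 0], [0, 0, 0], 60], [[0, 0, 0], [0, 0, 0], 60], [[0, 0, 0], [0, 0, 0], 60], [[0, 0, 0], [0, 0, 0], 60], [[0, 0, 0], [0, 0, -20], 60], [[0, 0, 0], [0, 0, -60], 60], [[0, 0, 0], [0, 0, -105], 60], [[0, 0, 0], [0, 0, -155], 60], [[0, 0, 0], [0, 0, -205], 60], [[0, 0, 0], [0, 0, -205], 60]])

```text
clock: 10.9
tcp_pos: [0.5039, 0.2979, 0.2832]
tool_rot: [2.023, 2.399, 0.021]
contact_force: [0.1, 0.0, 0.3]
width: 0.0597
gripper_force: 0.0
```

```bash
python3 - <<'E'
from h import *
cf()
for n in('top','scene','wrist'):
    c=cap(n);P=cloud(*c);d=c[1].ravel();Q=P.reshape(-1,3)*1000;save(n+'4',c[0])
    q=(Q[:,:2]/1000-C)@frame(cy)*1000
    def rep(nm,x0,x1,y0,y1,z0,z1):
        k=(d>0)&(q[:,0]>x0)&(q[:,0]<x1)&(q[:,1]>y0)&(q[:,1]<y1)&(Q[:,2]>z0)&(Q[:,2]<z1)
        if k.sum()>5: 
            print(n,nm,k.sum(),np.percentile(q[k],[1,50,99],axis=0).round(1).tolist(),np.median(Q[k,2]).round(1))
            if nm=='bar': a=q[k];a=a[abs(a[:,0])<55];print('  rel yaw',np.degrees(np.polyfit(a[:,0],a[:,1],1)[0]))
    rep('tab',-20,20,100,180,97,109);rep('bar',-90,90,-40,40,158,185);rep('face',-22,22,35,80,68,80)
E
```

```text
t 10.9 q [-0.84  0.29  0.31  1.72 -0.1   1.14 -0.33] p [503.9 297.9 283.2] F [0.1 0.  0.3] w 59.7 g 0.0
cal [  5.  145.4] Fcal [ 0.12 -0.01]
top tab 19 [[-10.8, 138.9], [2.7, 144.5], [14.8, 148.9]] 102.4
top bar 159 [[-64.4, -10.1], [2.3, -2.6], [70.4, 6.5]] 169.3
  rel yaw -0.09217905203874731
top face 31 [[-17.6, 61.0], [0.7, 65.2], [21.7, 70.8]] 74.2
scene tab 41 [[-15.6, 135.7], [-1.9, 143.7], [14.5, 154.5]] 100.8
scene bar 214 [[-67.3, -13.5], [-1.1, -5.1], [67.9, 6.4]] 168.7
  rel yaw 0.4785504066045151
wrist tab 345 [[-14.8, 138.8], [-0.5, 146.0], [13.8, 152.4]] 101.7
wrist bar 306 [[-65.8, 2.1], [0.3, 3.6], [67.8, 8.7]] 163.9
  rel yaw 0.15637566609197887
wrist face 289 [[-19.3, 60.6], [-0.5, 66.6], [19.6, 71.0]] 73.6
```

```bash
cat >> h.py <<'E'
def lean(yaw,th): # tool z leans forward along dir yaw+90... frame yaw: x=-ex, z=(0,s,-c), y=(0,c,s)
    s,c=np.sin(np.radians(th)),np.cos(np.radians(th))
    return R.from_euler('z',yaw,degrees=True)*R.from_matrix(np.array([[-1,0,0],[0,c,s],[0,s,-c]]).T)
E
python3 - <<'E'
from h import *
print(np.round(r.calibration('wrist')['tool_from_camera'],3).tolist())
g=lean(9.8,35);z=g.as_matrix()[:,2];print(g.as_matrix().round(2))
rel(cal(-31,-4,165)+z*(.019-.10),g)
E
```

```text
[[0.0, 0.958, 0.288, 0.082], [1.0, -0.0, 0.0, -0.001], [0.0, 0.288, -0.958, -0.169], [0.0, 0.0, 0.0, 1.0]]
[[-0.99 -0.14 -0.1 ]
 [-0.17  0.81  0.57]
 [-0.    0.57 -0.82]]
turn [-27.4, 27.4, -87.0] shift [-194.5, -32.2, 43.9]
```

>>> carry_out(motion=[[[-27.4, 27.4, -87], [-195, -32, 44], 50], [[-27.4, 27.4, -87], [-195, -32, 44], 50], [[-27.4, 27.4, -87], [-195, -32, 44], 50], [[-27.4, 27.4, -87], [-195, -32, 44], 50], [[-27.4, 27.4, -87], [-195, -32, 44], 50], [[-27.4, 27.4, -87], [-195, -32, 44], 50], [[-27.4, 27.4, -87], [-195, -32, 44], 50], [[-27.4, 27.4, -87], [-195, -32, 44], 50], [[-27.4, 27.4, -87], [-195, -32, 44], 50], [[-27.4, 27.4, -87], [-195, -32, 44], 50], [[-27.4, 27.4, -87], [-195, -32, 44], 50], [[-27.4, 27.4, -87], [-195, -32, 44], 50]])

```text
clock: 12.25
tcp_pos: [0.5006, 0.0983, 0.2297]
tool_rot: [0.157, -2.95, -0.899]
contact_force: [0.2, 0.8, 0.2]
width: 0.0501
gripper_force: 0.0
```

```bash
python3 - <<'E'
from h import *
cf()
g=lean(9.8,35);z=g.as_matrix()[:,2]
rel(cal(-31,-4,165)+z*(.019-.10),g);rel(cal(-31,-4,165)+z*(.019),g)
c=cap('wrist');save('w5',c[0]);P=cloud(*c);d=c[1].ravel();Q=P.reshape(-1,3)*1000;q=(Q[:,:2]/1000-C)@frame(cy)*1000
k=(d>0)&(abs(q[:,0])<55)&(abs(q[:,1])<30)&(Q[:,2]>155)&(Q[:,2]<185)
if k.sum()>5: print(k.sum(),np.percentile(np.c_[q[k],Q[k,2]],[1,50,99],axis=0).round(1).tolist())
E
```

```text
t 12.25 q [-0.08  0.32  0.22  1.94 -0.7   1.18  2.18] p [500.6  98.3 229.7] F [0.2 0.8 0.2] w 50.1 g 0.0
cal [-31.6 -50.9] Fcal [0.28 0.75]
turn [-1.0, 0.9, -3.4] shift [-0.7, 1.3, -1.1]
turn [-1.0, 0.9, -3.4] shift [0.9, 3.0, 98.8]
1695 [[-54.1, -8.8, 161.6], [-5.3, -5.6, 168.7], [53.7, 2.1, 170.8]]
```

View pics/w5.png

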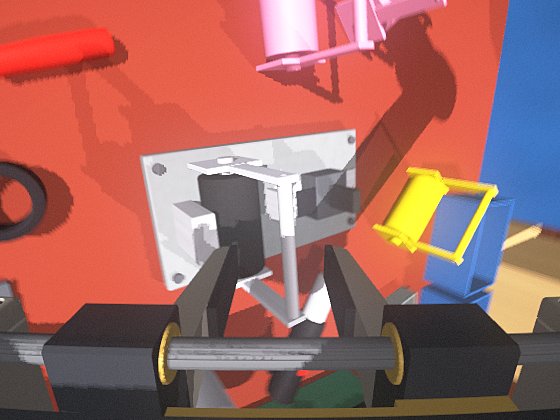

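The wrist view shows the bar running from (290,190) to (290,315), between the two open fingers.

>>> carry_out(motion=[[[-1, 0.9, -3.4], [1, 3, 0], 50], [[-1, 0.9, -3.4], [1, 3, 20], 50], [[-1, 0.9, -3.4], [1, 3, 45], 50], [[-1, 0.9, -3.4], [1, 3, 70], 50], [[-1, 0.9, -3.4], [1, 3, 90], 50], [[-1, 0.9, -3.4], [1, 3, 99], 50], [[-1, 0.9, -3.4], [1, 3, 99], 50]])

```text
clock: 13.0
tcp_pos: [0.4915, 0.1561, 0.1494]
tool_rot: [0.243, -2.938, -0.921]
contact_force: [0.1, -0.5, 0.4]
width: 0.0496
gripper_force: 0.0
```

```bash
python3 - <<'E'
from h import *
cf()
g=lean(9.8,35);z=g.as_matrix()[:,2]
rel(cal(-31,-4,165)+z*(.019),g)
E
```

```text
t 13.0 q [-0.13  0.43  0.14  2.01 -0.81  1.01  2.3 ] p [491.5 156.1 149.4] F [ 0.1 -0.5  0.4] w 49.6 g 0.0
cal [-30.8   7.7] Fcal [ 0.01 -0.46]
turn [-0.2, -0.0, -0.3] shift [0.2, -0.6, -0.4]
```

>>> carry_out(motion=[[[0, 0, 0], [0, 0, 0], 5], [[0, 0, 0], [0, 0, 0], 5], [[0, 0, 0], [0, 0, 0], 5], [[0, 0, 0], [0, 0, 0], 5], [[0, 0, 0], [0, 0, 0], 5], [[0, 0, 0], [0, 0, 0], 5], [[0, 0, 0], [0, 0, 0], 5], [[0, 0, 0], [0, 0, 0], 5]], grip_force=12)

```text
clock: 13.8
tcp_pos: [0.4933, 0.1559, 0.1517]
tool_rot: [0.246, -2.942, -0.924]
contact_force: [-2.1, -0.1, 5.1]
width: 0.0114
gripper_force: 12.0
```

>>> carry_out(motion=[[[0, 0, 0], [0, 0, 0], 5], [[0, 0, 0], [0, 0, 0], 5], [[0, 0, 0], [0, 0, 0], 5]], grip_force=58)

```text
clock: 14.1
tcp_pos: [0.4933, 0.1559, 0.1517]
tool_rot: [0.246, -2.941, -0.925]
contact_force: [-0.5, -0.1, 6.1]
width: 0.0103
gripper_force: 58.0
```

```bash
python3 - <<'E'
from h import *
cf();s=r.sense();p=s['tcp_pos']
R0=R.from_rotvec(s['tool_rot']);print('lift',(R0.inv().apply([0,0,.1])*1000).round(1))
g=lean(9.8,35);print(np.degrees((R0.inv()*g).as_rotvec()))
E
```

```text
t 14.1 q [-0.12  0.43  0.14  2.01 -0.81  1.01  2.3 ] p [493.3 155.9 151.7] F [-0.5 -0.1  6.1] w 10.3 g 58.0
cal [-29.1   7.1] Fcal [-0.54 -0.01]
lift [ -0.2  57.2 -82. ]
[-0.106831    0.22310549 -0.16589423]
```

>>> carry_out(motion=[[[0, 0, 0], [0, 4, -3], 5], [[0, 0, 0], [0, 9, -9], 5], [[0, 0, 0], [0, 17, -20], 5], [[0, 0, 0], [0, 30, -38], 5], [[0, 0, 0], [0, 45, -60], 5], [[0, 0, 0], [0, 62, -84], 5], [[0, 0, 0], [0, 80, -110], 5], [[0, 0, 0], [0, 94, -130], 5], [[0, 0, 0], [0, 94, -130], 5], [[0, 0, 0], [0, 94, -130], 5]])

```text
clock: 15.1
tcp_pos: [0.492, 0.158, 0.3111]
tool_rot: [0.246, -2.942, -0.922]
contact_force: [-0.7, -0.5, -6.0]
width: 0.0102
gripper_force: 58.0
```

```bash
python3 - <<'E'
from h import *
cf();c=cap('scene');save('s6',c[0]);save('c6',cv2.resize(c[0][60:240,180:400],None,fx=3.3,fy=3.3)[:600]);np.savez('/tmp/s6',im=c[0],d=c[1],P=cloud(*c))
c=cap('top');np.savez('/tmp/t6',im=c[0],d=c[1],P=cloud(*c))
g=lean(hy-90,35)
rel(rk(-130,30,195+75)+g.as_matrix()[:,2]*.019,g)
E
```

```text
t 15.1 q [-0.17  0.21  0.18  1.88 -0.67  1.26  2.03] p [492.  158.  311.1] F [-0.7 -0.5 -6. ] w 10.2 g 58.0
cal [-30.1   9.5] Fcal [-0.81 -0.32]
turn [-0.2, -53.6, 76.6] shift [75.9, -338.4, -167.7]
```

View pics/c6.png

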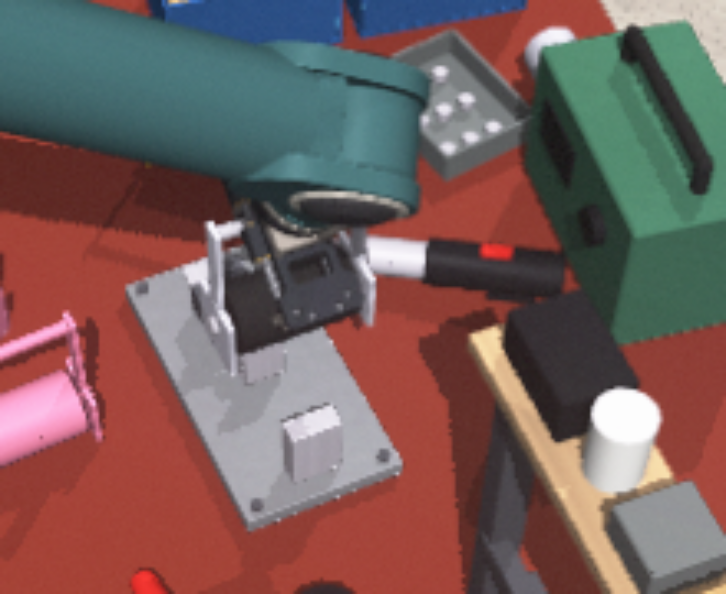

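The crop shows the roller lifted and hanging upright below the gripper at (290,310), with the jaw left open.

>>> carry_out(motion=[[[0, -1.7, 2.4], [2.4, -10, -6], 5], [[0, -5, 7.2], [7, -30, -17], 5], [[0, -8.4, 12], [12, -51, -29], 5], [[0, -11.7, 16.8], [17, -71, -40], 5], [[0, -15.1, 21.6], [21, -92, -52], 5], [[0, -18.4, 26.3], [26, -112, -63], 5], [[0, -21.8, 31.1], [31, -133, -75], 5], [[0, -25.1, 35.9], [36, -153, -86], 5], [[0, -28.5, 40.7], [40, -173, -98], 5], [[0, -31.8, 45.5], [45, -194, -109], 5], [[0, -33.5, 47.9], [48, -204, -115], 5], [[0, -33.5, 47.9], [48, -204, -115], 5]])

```text
clock: 16.4
tcp_pos: [0.4826, -0.0807, 0.2886]
tool_rot: [1.155, 2.528, 0.794]
contact_force: [0.1, 0.8, -4.6]
width: 0.0099
gripper_force: 58.0
```

```bash
python3 - <<'E'
from h import *
st()
g=lean(hy-90,35)
rel(rk(-130,30,195+95)+g.as_matrix()[:,2]*.019,g)
E
```

```text
t 16.4 q [ 0.05 -0.01  0.41  2.18 -0.76  0.86  1.65] p [482.6 -80.7 288.6] F [ 0.1  0.8 -4.6] w 9.9 g 58.0
turn [-0.1, -19.9, 28.5] shift [-104.7, -87.0, -43.4]
```

>>> carry_out(motion=[[[0, -2, 2.9], [-10, -8, -4], 5], [[0, -5, 7.1], [-26, -21, -10], 5], [[0, -8, 11.4], [-42, -35, -17], 5], [[0, -11, 15.7], [-58, -48, -24], 5], [[0, -14, 20], [-73, -61, -30], 5], [[0, -17, 24.2], [-89, -74, -37], 5], [[0, -19, 27], [-100, -83, -41], 5], [[0, -19.9, 28.5], [-105, -87, -43], 5], [[0, -19.9, 28.5], [-105, -87, -43], 5], [[0, -19.9, 28.5], [-105, -87, -43], 5]])

```text
clock: 17.4
tcp_pos: [0.4806, -0.2206, 0.2747]
tool_rot: [1.775, 1.988, 0.626]
contact_force: [-1.1, 0.2, -5.0]
width: 0.0102
gripper_force: 58.0
```

```bash
python3 - <<'E'
from h import *
st()
g=lean(hy-90,35)
rel(rk(-130,30,195+95)+g.as_matrix()[:,2]*.019,g)
for n in('top','scene','wrist'):
    c=cap(n);P=cloud(*c)*1000;save(n+'7',c[0]);np.savez('/tmp/%s7'%n,im=c[0],d=c[1],P=P)
    q=(P[...,:2]/1000-H)@frame(hy)*1000;z=P[...,2]
    def rep(nm,x0,x1,y0,y1,z0,z1):
        k=(c[1]>0)&(q[...,0]>x0)&(q[...,0]<x1)&(q[...,1]>y0)&(q[...,1]<y1)&(z>z0)&(z<z1)
        if k.sum()>5: print(n,nm,k.sum(),np.percentile(np.c_[q[k],z[k]],[1,50,99],axis=0).round(1).tolist())
    rep('strip',-60,60,-20,20,180,196);rep('lip',-60,-30,-20,20,200,215);rep('upper',-150,-105,-100,100,215,310)
E
```

```text
t 17.4 q [ 0.14 -0.03  0.46  2.24 -0.73  0.58  1.27] p [ 480.6 -220.6  274.7] F [-1.1  0.2 -5. ] w 10.2 g 58.0
turn [-0.0, -0.2, 0.3] shift [-1.9, -2.2, -1.2]
top strip 186 [[-36.2, -11.3, 180.9], [5.8, 1.4, 188.5], [47.8, 13.3, 195.6]]
top lip 18 [[-46.4, -11.2, 201.7], [-43.5, 2.1, 206.7], [-38.6, 11.6, 212.5]]
top upper 149 [[-135.1, -67.1, 215.8], [-126.1, -25.8, 290.1], [-115.4, 70.1, 298.5]]
scene strip 312 [[-39.6, -12.8, 181.0], [3.7, -0.6, 188.2], [46.2, 12.5, 194.5]]
scene lip 27 [[-48.4, -12.4, 200.3], [-45.3, -1.5, 205.7], [-41.2, 12.0, 210.1]]
scene upper 439 [[-148.4, -68.9, 217.9], [-127.5, -23.7, 290.0], [-107.7, 40.1, 307.7]]
wrist strip 1366 [[-45.1, -10.8, 183.0], [1.9, 3.1, 187.8], [45.7, 12.8, 194.5]]
wrist lip 128 [[-49.8, -0.6, 200.1], [-47.2, 6.9, 206.0], [-43.9, 12.8, 207.9]]
wrist upper 7674 [[-148.4, -62.7, 220.0], [-130.5, 41.1, 289.7], [-111.3, 69.2, 308.2]]
```

View pics/scene7.png

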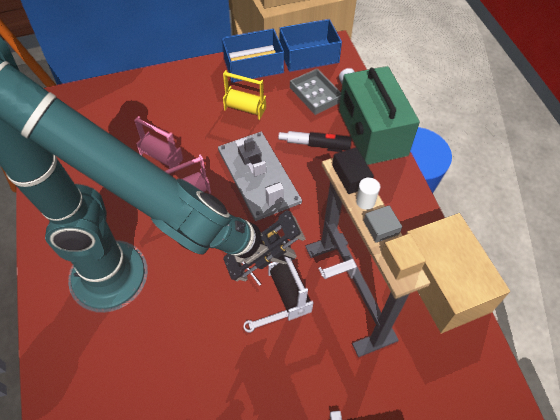

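The scene view shows the roller held upright in front of the hook, with the roller at (287,290) and the hook at (338,270). It clears the screwdriver and wrench.

```bash
python3 - <<'E'
from h import *
for n in('top','scene','wrist'):
    f=np.load('/tmp/%s7.npz'%n);P=f['P'];q=(P[...,:2]/1000-H)@frame(hy)*1000;z=P[...,2]
    k=(f['d']>0)&(abs(q[...,0]+128)<14)&(abs(q[...,1])<58)&((q[...,1]<8)|(q[...,1]>52))&(z>280)&(z<303)
    a=np.c_[q[k],z[k]];
    if len(a)>10: print(n,len(a),np.median(a,0).round(1),a[:,1].min(),a[:,1].max(),'tilt',np.degrees(np.polyfit(a[:,1],a[:,2],1)[0]).round(1),'yaw',np.degrees(np.polyfit(a[:,1],a[:,0],1)[0]).round(1),'z98',np.percentile(a[:,2],98))
R0=R.from_rotvec(r.sense()['tool_rot'])
e=np.r_[frame(hy)@[1,0],0]
print('x+100',(R0.inv().apply(e)*100).round(1),'z-100',(R0.inv().apply([0,0,-1])*100).round(1))
g=lean(hy-90,35);zt=g.as_matrix()[:,2]*.019
for p in((-130,30,225),(0,30,225),(0,30,195)): rel(rk(*p)+zt,g)
E
```

```text
top 60 [-125.4  -31.8  290.7] -56.94874215319459 57.71632891350458 tilt 1.9 yaw -1.5 z98 297.9727973244353
scene 141 [-127.4  -25.3  290.9] -56.32189633489349 7.419626727722683 tilt 1.0 yaw -0.5 z98 296.3518460118088
wrist 1415 [-129.9  -28.4  290.7] -57.95978710026193 57.977458151048914 tilt 1.0 yaw -0.7 z98 293.4331531188932
x+100 [-0.5 81.9 57.4] z-100 [  0.1 -57.4  81.9]
turn [0.0, -0.1, 0.3] shift [-1.4, -39.5, 52.2]
turn [0.0, -0.1, 0.3] shift [-2.1, 66.9, 126.8]
turn [0.0, -0.1, 0.3] shift [-2.0, 49.7, 151.4]
```

>>> carry_out(motion=[[[0, 0, 0], [0, -12, 16], 5], [[0, 0, 0], [0, -28, 37], 5], [[0, 0, 0], [0, -39, 52], 5], [[0, 0, 0], [0, -39, 52], 5], [[0, 0, 0], [0, -29, 59], 5], [[0, 0, 0], [0, -13, 70], 5], [[0, 0, 0], [0, 5, 83], 5], [[0, 0, 0], [0, 23, 96], 5], [[0, 0, 0], [-0.5, 40, 108], 5], [[0, 0, 0], [-0.5, 55, 118], 5], [[0, 0, 0], [-0.5, 64, 125], 5], [[0, 0, 0], [-0.5, 67, 127], 5]])

```text
clock: 18.75
tcp_pos: [0.6099, -0.2071, 0.2101]
tool_rot: [1.773, 1.987, 0.626]
contact_force: [-0.5, 0.3, -5.6]
width: 0.0105
gripper_force: 58.0
```

```bash
python3 - <<'E'
from h import *
st()
g=lean(hy-90,35);zt=g.as_matrix()[:,2]*.019
for p in((0,30,225),(0,30,195)): rel(rk(*p)+zt,g)
for n in('scene','wrist'):
    c=cap(n);P=cloud(*c)*1000;save(n+'8',c[0])
    q=(P[...,:2]/1000-H)@frame(hy)*1000;z=P[...,2]
    k=(c[1]>0)&(abs(q[...,0])<25)&(abs(q[...,1])<90)&((q[...,1]<8)|(q[...,1]>52))&(z>213)&(z<245)
    a=np.c_[q[k],z[k]]
    if len(a)>9: print(n,len(a),np.percentile(a,[1,50,99],axis=0).round(1).tolist())
E
```

```text
t 18.75 q [ 0.06  0.27  0.43  2.09 -1.07  0.48  1.45] p [ 609.9 -207.1  210.1] F [-0.5  0.3 -5.6] w 10.5 g 58.0
turn [0.1, -0.1, 0.4] shift [-1.7, -2.4, -0.8]
turn [0.1, -0.1, 0.4] shift [-1.6, -19.7, 23.7]
scene 167 [[-7.0, -68.5, 215.0], [2.1, -36.5, 225.5], [10.8, 7.4, 231.5]]
wrist 2667 [[-8.4, -62.8, 213.4], [-0.7, 7.4, 225.7], [11.9, 68.2, 230.0]]
```

View pics/wrist8.png

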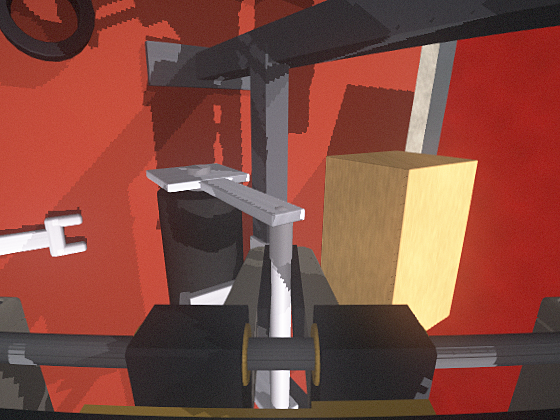

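The wrist view shows the bar above the hook strip at (210,293), with the fingers to one side of the strip and clear of it. I'll lower it now.

>>> carry_out(motion=[[[0, 0, 0], [0, -3, 4], 5], [[0, 0, 0], [0, -6, 8], 5], [[0, 0, 0], [0, -9, 12], 5], [[0, 0, 0], [0, -12, 16], 5], [[0, 0, 0], [0, -14, 20], 5], [[0, 0, 0], [0, -15.5, 22], 5], [[0, 0, 0], [0, -15.5, 22], 5], [[0, 0, 0], [0, -15.5, 22], 5]])

```text
clock: 19.65
tcp_pos: [0.6075, -0.2085, 0.1825]
tool_rot: [1.777, 1.985, 0.624]
contact_force: [-0.3, 0.4, -4.6]
width: 0.0103
gripper_force: 58.0
```

```bash
python3 -c "
from h import *
st()"
```

```text
t 19.65 q [ 0.1   0.32  0.38  2.11 -1.19  0.45  1.58] p [ 607.5 -208.5  182.5] F [-0.3  0.4 -4.6] w 10.3 g 58.0
```

>>> carry_out(motion=[[[0, 0, 0], [0, -0.6, 0.8], 5], [[0, 0, 0], [0, -1.1, 1.6], 5], [[0, 0, 0], [0, -1.1, 1.6], 5], [[0, 0, 0], [0, -1.1, 1.6], 5]])

```text
clock: 20.05
tcp_pos: [0.608, -0.2084, 0.1815]
tool_rot: [1.775, 1.984, 0.626]
contact_force: [-1.8, 2.0, 2.9]
width: 0.0102
gripper_force: 58.0
```

```bash
python3 -c "
from h import *
st()"
```

```text
t 20.05 q [ 0.11  0.32  0.38  2.11 -1.2   0.45  1.59] p [ 608.  -208.4  181.5] F [-1.8  2.   2.9] w 10.2 g 58.0
```

>>> carry_out(motion=[[[0, 0, 0], [0, 0, 0], 5], [[0, 0, 0], [0, 0, 0], 5], [[0, 0, 0], [0, 0, 0], 5]], grip_force=5)

```text
clock: 20.35
tcp_pos: [0.6082, -0.2084, 0.1813]
tool_rot: [1.775, 1.984, 0.625]
contact_force: [0.4, 1.9, 3.8]
width: 0.0115
gripper_force: 5.0
```

>>> carry_out(motion=[[[0, 0, 0], [0, 0, 0], 14], [[0, 0, 0], [0, 0, 0], 17], [[0, 0, 0], [0, 0, 0], 20], [[0, 0, 0], [0, 0, 0], 24], [[0, 0, 0], [0, 0, 0], 28], [[0, 0, 0], [0, 0, 0], 34], [[0, 0, 0], [0, 0, 0], 40], [[0, 0, 0], [0, 0, 0], 44], [[0, 0, 0], [0, 0, 0], 44], [[0, 0, 0], [0, 0, 0], 44]])

```text
clock: 21.35
tcp_pos: [0.6075, -0.2084, 0.1805]
tool_rot: [1.776, 1.985, 0.624]
contact_force: [-0.3, 0.8, -0.7]
width: 0.0441
gripper_force: 0.0
```

```bash
python3 - <<'E'
from h import *
st()
for n in('scene','wrist'):
    c=cap(n);P=cloud(*c)*1000;save(n+'9',c[0])
    q=(P[...,:2]/1000-H)@frame(hy)*1000;z=P[...,2]
    k=(c[1]>0)&(abs(q[...,0])<25)&(abs(q[...,1])<90)&((q[...,1]<-15)|(q[...,1]>55))&(z>180)&(z<215)
    a=np.c_[q[k],z[k]]
    if len(a)>9: print(n,len(a),np.percentile(a,[1,50,99],axis=0).round(1).tolist(),'tilt',np.degrees(np.polyfit(a[:,1],a[:,2],1)[0]).round(1))
E
```

```text
t 21.35 q [ 0.11  0.32  0.38  2.11 -1.2   0.45  1.59] p [ 607.5 -208.4  180.5] F [-0.3  0.8 -0.7] w 44.1 g 0.0
scene 127 [[-11.0, -69.9, 182.6], [-1.2, -52.3, 198.2], [8.6, -15.9, 204.6]] tilt 3.7
wrist 2235 [[-9.3, -64.0, 180.5], [-2.6, 58.0, 197.5], [10.1, 67.3, 201.6]] tilt 0.3
```

View pics/wrist9.png

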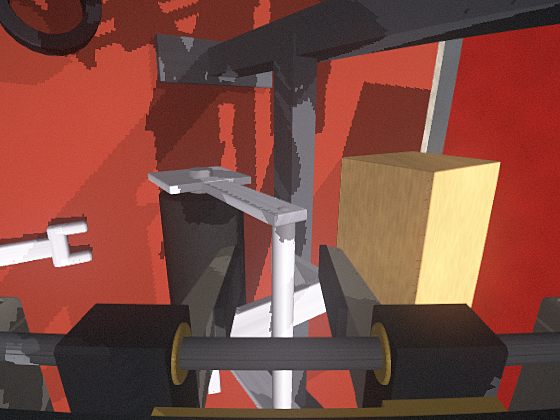

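The view shows the bar lying across the hook strip at (285,310), with the fingers open and clear on both sides. I'll back straight out.

>>> carry_out(motion=[[[0, 0, 0], [0, 0, -6], 44], [[0, 0, 0], [0, 0, -15], 44], [[0, 0, 0], [0, 0, -30], 44], [[0, 0, 0], [0, 0, -50], 44], [[0, 0, 0], [0, 0, -75], 44], [[0, 0, 0], [0, 0, -100], 44], [[0, 0, 0], [0, 0, -125], 44], [[0, 0, 0], [0, 0, -150], 44], [[0, 0, 0], [0, 0, -150], 44], [[0, 0, 0], [0, 0, -150], 44], [[0, 0, 0], [0, 0, -150], 44], [[0, 0, 0], [0, 0, -150], 44]])

```text
clock: 22.65
tcp_pos: [0.5219, -0.2171, 0.302]
tool_rot: [1.778, 1.987, 0.623]
contact_force: [0.2, 0.2, 0.2]
width: 0.0438
gripper_force: 0.0
```

```bash
python3 - <<'E'
from h import *
st()
L=[]
for n in('scene','top','scene'):
    c=cap(n);P=cloud(*c)*1000;L.append(c[0].astype(int))
    q=(P[...,:2]/1000-H)@frame(hy)*1000;z=P[...,2]
    k=(c[1]>0)&(abs(q[...,0])<25)&(abs(q[...,1])<90)&(abs(q[...,1])>15)&(z>192)&(z<215)
    a=np.c_[q[k],z[k]]
    if len(a)>9: print(n,len(a),np.percentile(a,[1,50,99],axis=0).round(1).tolist(),'tilt',np.degrees(np.polyfit(a[:,1],a[:,2],1)[0]).round(1))
print('moved px',(abs(L[0]-L[2]).max(-1)>40).sum())
save('s10',cv2.resize(c[0][130:370,220:480],None,fx=2.5,fy=2.5))
E
```

```text
t 22.65 q [ 0.01 -0.01  0.53  2.15 -0.65  0.6   1.13] p [ 521.9 -217.1  302. ] F [0.2 0.2 0.2] w 43.8 g 0.0
scene 212 [[-10.1, -69.7, 192.8], [-0.4, -18.2, 199.1], [9.9, 66.4, 204.7]] tilt 0.4
top 128 [[-6.1, -68.3, 192.9], [2.7, 0.5, 199.3], [12.9, 66.6, 208.1]] tilt 0.4
scene 211 [[-10.2, -69.1, 192.5], [-0.2, -18.1, 199.3], [9.2, 66.9, 205.2]] tilt 0.4
moved px 22
```

View pics/s10.png

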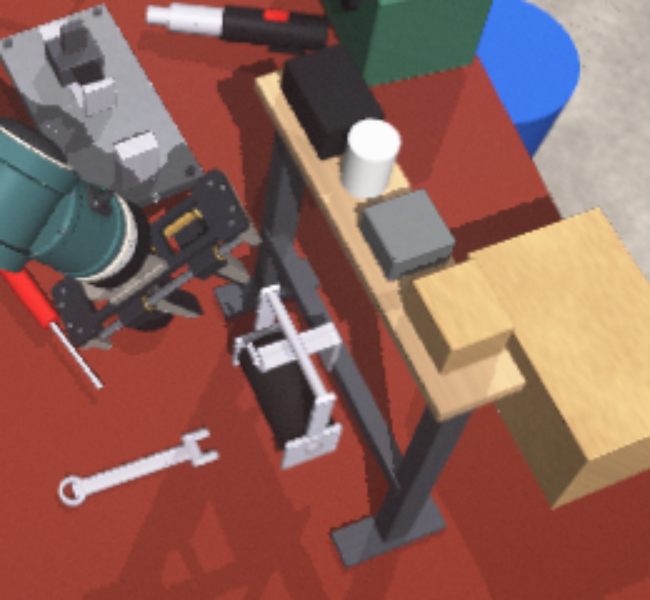

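The roller hangs level on the hook at (300,345), and the gripper is clear of it. I'll let it settle for a second, then hand in.

>>> carry_out(motion=[[[0, 0, 0], [0, 0, 0], 44], [[0, 0, 0], [0, 0, 0], 44], [[0, 0, 0], [0, 0, 0], 44], [[0, 0, 0], [0, 0, 0], 44], [[0, 0, 0], [0, 0, 0], 44], [[0, 0, 0], [0, 0, 0], 44], [[0, 0, 0], [0, 0, 0], 44], [[0, 0, 0], [0, 0, 0], 44], [[0, 0, 0], [0, 0, 0], 44], [[0, 0, 0], [0, 0, 0], 44], [[0, 0, 0], [0, 0, 0], 44], [[0, 0, 0], [0, 0, 0], 44]])

```text
clock: 24.0
tcp_pos: [0.5219, -0.2176, 0.3034]
tool_rot: [1.776, 1.985, 0.624]
contact_force: [0.3, -0.1, -0.2]
width: 0.0436
gripper_force: 0.0
```

```bash
python3 -c "
from h import *
st();print(r.hand_in())"
```

```text
t 24.0 q [ 0.01 -0.01  0.53  2.15 -0.65  0.6   1.13] p [ 521.9 -217.6  303.4] F [ 0.3 -0.1 -0.2] w 43.6 g 0.0
the job is handed in; nothing more can be done
None
```

The roller was nipped at an estimated 9–10 N and held for about 1 s, the jaw was left open roughly 30 mm clear, and the roller now hangs level on the rack's hook; I handed the job in at 24 s, with no verdict returned.

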